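# Brace the hazelnut jar and twist off its tight lid

## Robot

A 6-joint arm with a two-finger parallel gripper is mounted at the origin on a cart in front of the work surface, level with it; the furniture and walls round the work are solid. World frame = base frame: x ahead of the robot, y to its left, z up, the work surface at z = 0. Lengths are in mm, angles in rad, forces in N, time in s.
With the tool pointing down it reaches from about 275 to 1000 mm from the base axis. Payload 8.4 kg.
Tool frame: the origin (TCP) lies at the centre of the arm's flange, where the gripper is bolted on; the fingertips stand r.tip_extent ahead of it and the grasp point (between the pads) lies 155 mm ahead of it (r.tip_extent is the distance from the TCP to the fingertips, in mm); z points along the fingers, y is the direction in which the jaws open and shut (so a half turn about z gives the same grasp; the last joint's range is limited). The gripper opens to 85 mm and grips with 20 to 120 N. Pads are 22 mm wide; open, the fingers measure 114 mm over their backs; the gripper's body (76 mm by 85 mm) begins 54 mm behind the grasp point. The pads swing forward as they close: fully open they stand 13 mm farther back than shut.
Start: joints at [-1.278, 0.353, 1.633, -0, 1.155, -0.002], TCP at [181.592, -598.042, 404.681] pointing down, gripper open.
Joint ranges: [-2.63, 2.63], [-0.92, 2.1], [0.06, 2.66], [-1.3, 4.44], [0, 2.69], [-3.02, 3.02]. Speed limits (rad/s): [2.22, 2.22, 2.79, 3.14, 3.14, 3.14].

## Interface

Orientations are given as [roll, pitch, yaw] about the fixed x, y, z axes, in that order (R = Rz(yaw) Ry(pitch) Rx(roll)).
In Python, from rig import sense, grab_frame, job, r gives the robot as it stands. The module is installed in compiled form; this text tells all that it offers.
- The arm moves only by the shell command python3 -m creep 'ROWS' [FORCE]. ROWS is JSON, a list of rows, each a list of 7 numbers: the turn, a rotation vector about the tool's x, y, z in rad, then the shift along the tool's x, y, z in mm, then the closure, from 0 (fully open) to 1 (shut). In form: [[wx, wy, wz, dx, dy, dz, fingers], ...]. A call has 1 to 10 rows; each row shifts and turns the pose as measured when the row begins, along the tool's axes as they then stand; what a row does not reach is not made up. A row lasts 1/12 s, in which the tool goes at most 41.7 mm and 7.16 degrees, less where a joint would pass 70% of its speed; a pose out of reach is approached as far as the arm can. A call with a gripper value outside its range is refused whole. The fingers move at their own pace and stop on an object; FORCE is the grip in N (left out, the last holds). Time passes only in rows, so rows that do not move let the fingers close. It gives the time, the measured TCP pose, the force and the opening at its end, in the units of the state.
- sense(): the state, without advancing time (a new reading comes with each control period).
- grab_frame(name): name is "scene" or "top"; returns a dict with "color" (400x640x3 uint8, red, green, blue), "mtx" (3x3 intrinsics, pixels), "T" (4x4, takes a point from camera to world coordinates). Camera axes: x right, y down, z forward; pixel columns grow to the right and rows downward; lengths in mm; the calibration is good to about 2 mm. A picture is of the moment at which its call begins. There is no depth.
- job.sign_off(): hands the job in, once; it reports no verdict.
The state is a dict: "clock": time; "qpos": joint angles; "qvel": joint speeds; "joint_efforts": joint torques, N m; "eef_pos": TCP position; "tcp_rot": TCP orientation; "contact_force": force on the tool from outside, world axes, zero at the start; "wrist_torque": the same for the moment, N m; "opening": opening from 0.0 (shut) to 1.0 (fully open).
Only numpy, scipy, OpenCV 4.12 (cv2) and the standard library are available. Lean on these libraries where they do the work, as an engineer would, in place of code of your own. Each camera call takes 0.05 s, during which the arm holds its last target.

## Task

Open the square glass jar of hazelnuts: set it, still closed, fully down in the square pocket of the wooden jar brace without dropping or banging it, so that it cannot turn, then unscrew its tight lid anticlockwise (regrip as needed) until the threads let go. Lift the lid straight off with the jar left standing in the brace and finish while still holding it, level and centred just above the open mouth and clear of the glass; leave the bowl and the round honey jar behind the work where they stand.

Things in the scene. Friction and masses are not known exactly. Their poses are not given: they have to be found in the camera images.
- jar: Loose square glass jar of hazelnuts, about 0.42 kg. Origin: centre of its underside; z up its axis, x and y square to its sides. Body 60 x 60 mm and 68 mm high (lowest 5 mm only 52 x 52), round shoulder (54 mm across, to 75 mm), neck 41 mm across; 102 mm high with the lid on. Standing unbraced it turns along with its lid. Once seated it need not be touched again.
- jar_mouth (a point): Centre of the rim, 97 mm above the jar's underside. Below it two thread ramps run round the neck: from 0 to 100 degrees anticlockwise (from above) of the jar's +x, and the same half a turn on; each rises 2 mm and has a stop at its low end. A sprung rubber seal in the mouth pushes the lid up against them with 13 to 20 N, so the lid takes 0.2 to 0.6 N m to turn and stays where it is left.
- cap: The jar's lid: loose steel cap of 50 g, ribbed, round, 56 mm across, 22 mm high. Origin: centre of the lower edge of its skirt, on the axis; z out of its top. Screwed on, its origin is 80 to 81 mm above the jar's. Grip it across any diameter from above, fingertips about 4 mm below its lower edge; the closed jar can be carried by it. Turning it free raises it only 1 to 2 mm.
- cap_lug (a point): One of two lugs inside the lid, on its +x side, 23 mm from the axis, 6 mm above its lower edge; the other is on -x. Angle of lid +x anticlockwise of jar +x, modulo 180 degrees: starts between 12 and 40; held down by the ramps up to 107; free to lift from 110 to 167; at 169 it meets the next stop. Once free, the lid rests on the seal until lifted straight up.
- brace: Jar brace fixed to the hob cover: square wooden block on rubber feet, base 130 x 130 mm, 46 mm high, with a square pocket from above, 65 x 65 mm, lined with black rubber and flared at the top 5 mm. Origin: centre of its underside; z up, x and y square to the pocket's sides. The jar goes in at any of its four quarter turns, with 2.5 mm of play on each side.
- brace_seat (a point): Centre of the pocket's floor, 14 mm above the wooden hob cover on which everything stands (its top is at z = 0.066) and 32 mm below the pocket's upper edge; axes as the brace's. The jar's origin comes to rest here.
- nut_bowl: Empty steel bowl, 168 mm across and 70 mm high, standing on the black kitchen scale behind the work; origin at the centre of its underside. Leave it alone.
- honey: Round glass jar with a red lid, 65 mm across, 100 mm high, behind the work; origin at the centre of its underside. Leave it alone.

How it is judged (in metres and radians):
On the way, in this order (a step that is already met when the one before it is completed fails the run):
1. the closed jar stands fully down in the brace's pocket (horizontal distance between jar and brace_seat below 0.005 m and z of jar in the frame of brace_seat below 0.004 m and angle between jar's own z axis and vertical below 0.08 rad and z of cap in the frame of jar below 0.084 m), for 0.2 s.
2. the lid has been turned well round while the jar stands in the brace, not yet lifted (horizontal distance between jar and brace_seat below 0.006 m and z of jar in the frame of brace_seat below 0.01 m and angle between jar's own z axis and vertical below 0.08 rad and angle between the x axis of cap and the x axis of jar, either way round above 1.25 rad and z of cap in the frame of jar below 0.086 m), for 0.05 s.
3. the lid is off the threads, held by the fingers, the jar still in the brace (horizontal distance between jar and brace_seat below 0.005 m and z of jar in the frame of brace_seat below 0.004 m and angle between jar's own z axis and vertical below 0.08 rad and contact force between the fingers and cap above 1 N and z of cap in the frame of jar above 0.092 m), for 0.1 s.
At the end, for the whole second after the job is handed in: The jar stands fully down in the brace (axis within 5 mm of the pocket's, underside within 4 mm of its floor, upright) and the fingers hold the lid still, touching nothing else: its lower edge 5 to 60 mm above the jar's rim, within 15 mm of the jar's axis, level within 0.2 rad (horizontal distance between jar and brace_seat below 0.005 m and z of jar in the frame of brace_seat below 0.004 m and angle between jar's own z axis and vertical below 0.08 rad and contact force between the fingers and cap above 1 N and contact force between cap and jar below 0.05 N and z of cap in the frame of jar_mouth between 0.005 and 0.06 m and horizontal distance between cap and jar_mouth below 0.015 m and angle between cap's own z axis and vertical below 0.2 rad and linear speed of each of cap, jar below 0.03 m/s); the arm keeps its last pose, push and grip.
It fails at once if the lid comes off while the jar is not standing in the brace (z of cap in the frame of jar above 0.089 m and not (horizontal distance between jar and brace_seat below 0.008 m and z of jar in the frame of brace_seat below 0.015 m and angle between jar's own z axis and vertical below 0.15 rad)).
It fails at once if the jar is dropped or banged into the brace (horizontal distance between jar and brace_seat below 0.02 m and z of jar in the frame of brace_seat below 0.015 m and linear speed of jar above 0.35 m/s).
It fails at once if the jar is tipped over (angle between jar's own z axis and vertical above 0.6 rad).
It fails at once if one of the other things is disturbed (distance of any of nut_bowl, honey from where it was at the start of the episode above 0.03 m).
It also fails if it takes over 58 s, if anything falls off the work surface, if the arm or the gripper's body presses on something with over 40 N, if the wrist force passes 120 N, or if a joint passes its speed limit or range.

## Working session

There is one attempt and no reset: what is moved stays moved. The work goes in short steps, Python scripts to look and compute and a shell command to move; the robot and the scene stay as the last step left them, time stands still between calls to the robot, and variables do not carry over. Pictures are saved under pics/ and viewed, and the job is handed in when it is done.

```bash
mkdir -p pics; ls
python3 - <<'E'
from rig import sense, grab_frame, job, r
import cv2
s=sense(); print(s); print(r.tip_extent)
for n in("scene","top"):
    f=grab_frame(n); cv2.imwrite(f"pics/{n}0.png",f["color"][:,:,::-1]); print(n,f["mtx"].tolist(),f["T"].round(4).tolist())
E
```

```text
pics
{'clock': 0.0, 'qpos': array([-1.27841819e+00,  3.53648952e-01,  1.63413940e+00,  1.48927542e-05,
        1.15520018e+00, -2.41520934e-03]), 'qvel': array([ 0.00121554, -0.00084503,  0.00069629, -0.00060279, -0.00137304,
       -0.00087444]), 'joint_efforts': array([ 2.13160420e-03, -6.05246472e+01, -3.42068624e+01, -9.69689813e-05,
        9.14415345e-03, -9.03238401e-06]), 'eef_pos': array([ 181.51351027, -597.8136548 ,  403.95876046]), 'tcp_rot': array([-3.14019682e+00, -1.69878867e-05,  2.94787307e-01]), 'contact_force': array([ 0.52986662, -0.0289996 ,  0.62059213]), 'wrist_torque': array([ 0.00040225, -0.02002261, -0.01857768]), 'opening': 0.998380416029518}
173.4
scene [[361.36120224937474, 0.0, 317.0061417193766], [0.0, 361.36120224937474, 197.47626770670885], [0.0, 0.0, 1.0]] [[-0.8303, -0.227, 0.5089, 211.5872], [-0.5571, 0.3151, -0.7684, 638.7095], [0.0141, -0.9215, -0.3881, 491.7109], [0.0, 0.0, 0.0, 1.0]]
top [[410.83488068701246, 0.0, 321.5872505498835], [0.0, 410.83488068701246, 200.55127800140218], [0.0, 0.0, 1.0]] [[0.0162, -0.9847, 0.1737, 470.3135], [-0.9998, -0.0145, 0.0112, -8.6145], [-0.0085, -0.1738, -0.9847, 1103.5552], [0.0, 0.0, 0.0, 1.0]]
```

View pics/scene0.png

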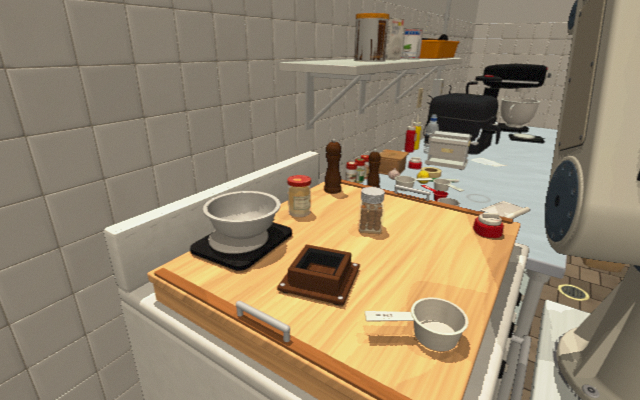

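View pics/top0.png

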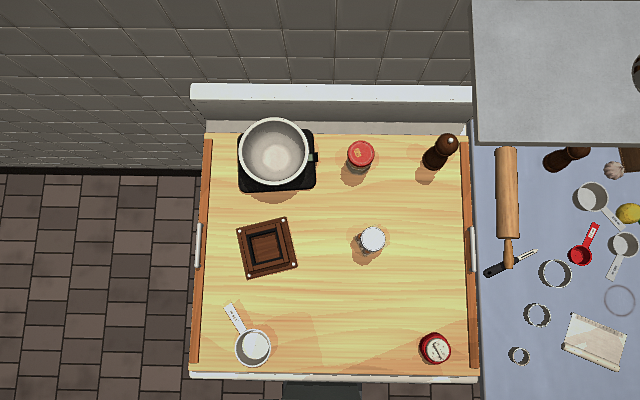

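The top view shows the jar lid at about (372,239), the brace at (267,247), the honey jar at (360,155) and the bowl at (274,151). I'll zoom in on the jar and the brace.

Run:
```python
import cv2,numpy as np
t=cv2.imread("pics/top0.png"); s=cv2.imread("pics/scene0.png")
a=cv2.resize(t[205:285,225:310],None,fx=4.5,fy=4.5,interpolation=cv2.INTER_CUBIC)
b=cv2.resize(t[205:285,335:410],None,fx=4.5,fy=4.5,interpolation=cv2.INTER_CUBIC)
cv2.imwrite("pics/z1.png",np.hstack([a,b]))
a=cv2.resize(s[235:305,270:365],None,fx=4,fy=4,interpolation=cv2.INTER_CUBIC)
b=cv2.resize(s[175:245,335:410],None,fx=4,fy=4,interpolation=cv2.INTER_CUBIC)
cv2.imwrite("pics/z2.png",np.hstack([a,b]))
```

```text
(no output)
```

View pics/z1.png

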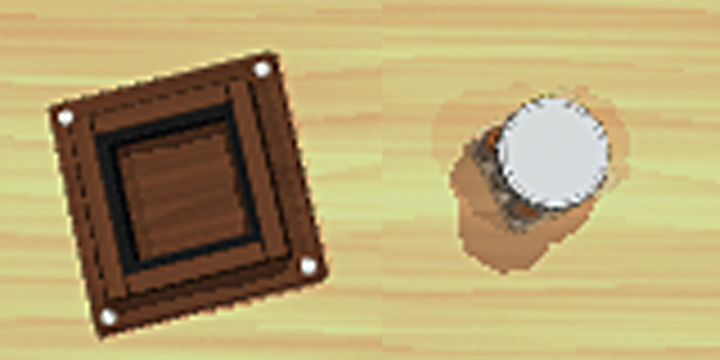

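View pics/z2.png

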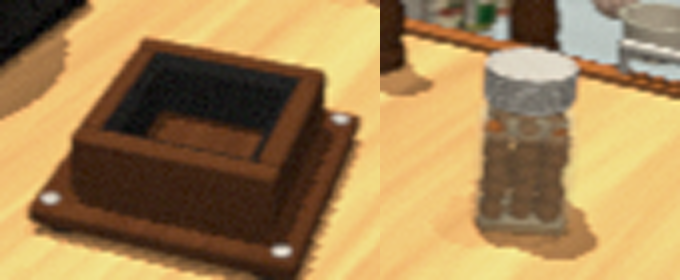

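The jar's body is only partly visible under its lid in the top view. The scene view shows its base edge at about (455–477, 232). Next I'll measure both objects.

```bash
cat > h.py <<'E'
import numpy as np,cv2
from rig import sense,grab_frame
def ray(f,p):
    d=f["T"][:3,:3]@np.linalg.solve(f["mtx"],[p[0],p[1],1.]); return f["T"][:3,3],d/np.linalg.norm(d)
def onz(f,p,z):
    o,d=ray(f,p); return o+d*(z-o[2])/d[2]
def tri(f,p,g,q):
    a,d=ray(f,p); b,e=ray(g,q); t=np.linalg.lstsq(np.c_[d,-e],b-a,rcond=None)[0]
    return (a+d*t[0]+b+e*t[1])/2, np.linalg.norm(a+d*t[0]-b-e*t[1])
def px(f,P):
    c=f["T"][:3,:3].T@(np.asarray(P,float)-f["T"][:3,3]); c=f["mtx"]@c; return c[:2]/c[2]
E
python3 - <<'E'
from h import *
t=grab_frame("top"); s=grab_frame("scene")
def dots(f,x0,x1,y0,y1):
    c=f["color"][y0:y1,x0:x1]; m=(c.min(2)>150).astype(np.uint8)
    n,l,st,ce=cv2.connectedComponentsWithStats(m); return [(ce[i]+[x0,y0]).round(2).tolist()+[int(st[i,4])] for i in range(1,n)]
print(dots(t,232,302,212,282)); print(dots(s,275,362,240,302))
# pocket black
c=t["color"].astype(int)[205:285,225:310]; m=((c.max(2)<45)&(c.max(2)-c.min(2)<22)).astype(np.uint8)
cs,_=cv2.findContours(m,cv2.RETR_EXTERNAL,cv2.CHAIN_APPROX_NONE); k=max(cs,key=cv2.contourArea)
rr=cv2.minAreaRect(k); print(cv2.contourArea(k),rr)
b=cv2.boxPoints(rr)+[225,205]; P=np.array([onz(t,p,112) for p in b]); print(P.round(1),P.mean(0).round(1))
for i in range(4):
    d=P[(i+1)%4]-P[i]; print(np.linalg.norm(d).round(1),np.degrees(np.arctan2(d[1],d[0])).round(1))
# cap
c=t["color"].astype(int)[215:265,345:400]; m=((c.min(2)>150)&(c.max(2)-c.min(2)<30)).astype(np.uint8)
cs,_=cv2.findContours(m,cv2.RETR_EXTERNAL,cv2.CHAIN_APPROX_NONE); k=max(cs,key=cv2.contourArea)
e=cv2.fitEllipse(k); print(e, onz(t,(e[0][0]+345,e[0][1]+215),168))
q=[onz(t,p+[345,215],168)[:2] for p in k[:,0]]; print(cv2.minEnclosingCircle(np.float32(q)))
E
```

```text
[[282.0, 216.0, 1], [282.71, 220.0, 7], [252.5, 223.0, 4], [257.5, 222.0, 2], [239.0, 230.71, 7], [235.0, 232.5, 2], [235.5, 235.0, 2], [237.0, 240.5, 4], [293.5, 239.0, 2], [297.0, 240.0, 1], [294.0, 243.0, 1], [236.55, 246.45, 11], [295.33, 248.33, 3], [239.0, 251.0, 3], [298.5, 252.0, 6], [240.0, 255.0, 3], [293.0, 263.71, 7], [242.0, 265.0, 1], [243.0, 269.0, 1], [244.0, 273.0, 3], [248.71, 275.0, 7], [268.5, 275.0, 4], [274.0, 274.0, 3]]
[[355.0, 264.25, 4], [282.0, 284.25, 4], [339.71, 297.43, 7]]
941.0 ((39.04911804199219, 41.21611022949219), (32.17938232421875, 31.82478904724121), 77.19573211669922)
[[560.1 186.7 112. ]
 [578.4 112.1 112. ]
 [503.3  92.4 112. ]
 [485.4 166.  112. ]] [531.8 139.3 112. ]
76.8 -76.2
77.7 -165.3
75.7 103.6
77.5 15.5
((27.67963409423828, 23.447397232055664), (22.77251625061035, 23.331832885742188), 131.9026641845703) [ 549.54156866 -115.54619266  168.        ]
((550.0545043945312, -115.89592742919922), 27.3138484954834)
```

Run:
```python
from h import *
t=grab_frame("top"); s=grab_frame("scene")
D=[(239,230.71),(282.71,220),(293,263.71),(248.71,275)]
for z in (80,):
    P=np.array([onz(t,p,z) for p in D]); print(P.round(1),P.mean(0))
    for i in range(4):
        d=P[(i+1)%4]-P[i]; print(np.linalg.norm(d).round(1),np.degrees(np.arctan2(d[1],d[0])).round(1), px(s,P[i]).round(1))
for q in [(355,264.25),(282,284.25),(339.71,297.43)]:
    print([ (tri(t,p,s,q)[0].round(1).tolist(),tri(t,p,s,q)[1].round(1)) for p in D if tri(t,p,s,q)[1]<12])
# jar zooms
a=cv2.resize(t["color"][215:265,345:395,::-1],None,fx=8,fy=8,interpolation=cv2.INTER_CUBIC)
b=cv2.resize(s["color"][185:240,352:392,::-1],None,fx=8,fy=8,interpolation=cv2.INTER_CUBIC)[:400]
b=cv2.resize(s["color"][190:240,350:395,::-1],None,fx=8,fy=8,interpolation=cv2.INTER_CUBIC)
cv2.imwrite("pics/z3.png",np.hstack([a,b]))
```

```text
[[571.2 208.4  80. ]
 [599.8  99.8  80. ]
 [491.7  70.9  80. ]
 [462.6 178.9  80. ]] [531.3178568 139.4921993  80.       ]
112.3 -75.2 [282.3 284.5]
111.9 -165.0 [303.9 254.4]
111.9 105.1 [355.1 264.5]
112.5 15.2 [340.7 297.6]
[([491.9, 70.9, 80.4], np.float64(0.3))]
[([571.4, 208.5, 80.4], np.float64(0.7))]
[([463.4, 179.3, 80.1], np.float64(1.7))]
```

View pics/z3.png

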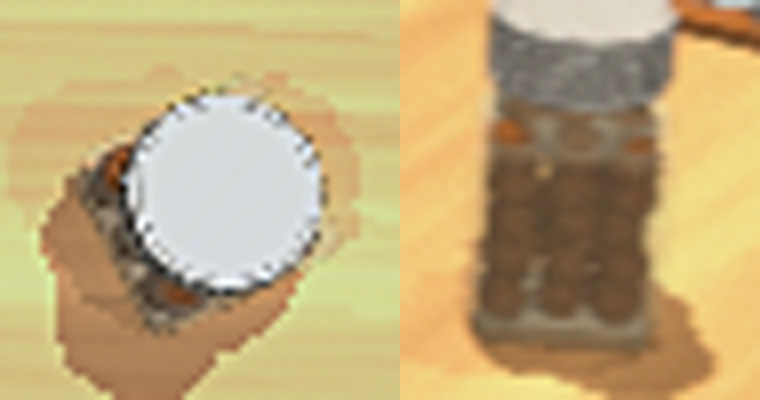

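The body's left edge in the top view runs from about (355.2,237.2) to (364.7,256). Its lower front edge in the scene view runs from (359.4,231.2) to (380.6,232.9).

Run:
```python
from h import *
t=grab_frame("top"); s=grab_frame("scene")
for f,p,q,z in [(t,(355,237),(364.5,256),134),(t,(355,237),(364.5,256),100),(s,(359.4,231.2),(380.6,232.9),68)]:
    a,b=onz(f,p,z),onz(f,q,z); d=b-a; print(a.round(1),b.round(1),np.linalg.norm(d).round(1),np.degrees(np.arctan2(d[1],d[0])).round(1))
C=np.array([550,-115.7])
for y in (15,20,25,30,35):
    A=np.radians(y); R=np.array([[np.cos(A),-np.sin(A)],[np.sin(A),np.cos(A)]])
    out=[]
    for z,h,f in ((134,30,t),(71,30,t),(134,30,s),(71,30,s)):
        out.append([px(f,[*(C+R@np.array(c)*h),z]).round(0).astype(int).tolist() for c in((1,1),(-1,1),(-1,-1),(1,-1))])
    print(y,*out,sep='\n  ')
```

```text
[555.2 -77.8 134. ] [ 511.1 -100.1  134. ] 49.4 -153.2
[558.2 -80.2 100. ] [ 512.5 -103.3  100. ] 51.1 -153.2
[561.7 -82.7  68. ] [ 514.8 -105.1   68. ] 52.0 -154.4
15
  [[355, 230], [362, 255], [387, 249], [380, 224]]
  [[354, 233], [360, 256], [383, 250], [377, 227]]
  [[357, 207], [382, 210], [386, 201], [362, 198]]
  [[355, 230], [379, 234], [383, 223], [361, 220]]
20
  [[355, 232], [364, 256], [388, 247], [379, 223]]
  [[353, 234], [361, 257], [384, 249], [375, 226]]
  [[358, 207], [383, 210], [385, 200], [361, 198]]
  [[356, 230], [381, 233], [383, 223], [359, 220]]
25
  [[354, 233], [365, 256], [388, 246], [377, 223]]
  [[352, 235], [363, 257], [384, 248], [374, 226]]
  [[359, 208], [384, 210], [384, 200], [360, 198]]
  [[357, 231], [382, 233], [382, 222], [358, 220]]
30
  [[354, 235], [366, 257], [389, 244], [376, 222]]
  [[352, 237], [364, 258], [385, 246], [373, 225]]
  [[360, 208], [385, 209], [383, 199], [359, 198]]
  [[358, 231], [383, 233], [380, 222], [357, 221]]
35
  [[353, 236], [368, 257], [389, 243], [374, 222]]
  [[352, 238], [365, 258], [385, 245], [371, 225]]
  [[361, 209], [386, 209], [381, 199], [358, 199]]
  [[359, 232], [384, 232], [379, 221], [356, 221]]
```

```bash
cat > d.py <<'E'
import sys
from h import *
from scipy.spatial.transform import Rotation as R
# usage: d.py x y z yawdeg -> remaining shift (tool axes) and turn
s=sense(); x,y,z,w=map(float,sys.argv[1:5])
R0=R.from_euler('xyz',s["tcp_rot"]); R1=R.from_euler('xyz',[np.pi,0,np.radians(w)])
print("shift",R0.inv().apply(np.array([x,y,z])-s["eef_pos"]).round(2),"turn",(R0.inv()*R1).as_rotvec().round(4))
print("t",round(float(s["clock"]),2),"pos",s["eef_pos"].round(1),"rot",np.degrees(s["tcp_rot"]).round(2),"F",s["contact_force"].round(1),"M",s["wrist_torque"].round(2),"open",round(float(s["opening"]),3),"q6",round(float(s["qpos"][5]),2))
E
python3 d.py 550 -115.7 400 26
```

```text
shift [ 492.67 -354.47    4.65] turn [-0.0002 -0.     -0.159 ]
t 0.4 pos [ 181.6 -598.   404.6] rot [-179.99    0.     16.89] F [-0.9  0.9 -0.2] M [-0.01 -0.01  0.02] open 0.999 q6 -0.0
```

```bash
python3 -m creep '[[0,0,0,33,-23.7,0,0],[0,0,0,33,-23.7,0,0],[0,0,0,33,-23.7,0,0],[0,0,0,33,-23.7,0,0],[0,0,0,33,-23.7,0,0],[0,0,0,33,-23.7,0,0],[0,0,0,33,-23.7,0,0],[0,0,0,33,-23.7,0,0],[0,0,0,33,-23.7,0,0],[0,0,0,33,-23.7,0,0]]' 40; python3 d.py 550 -115.7 400 26
```

```text
clock: 1.23
eef_pos: [431.3, -271.5, 404.2]
tcp_rot: [3.135, -0.0, 0.283]
contact_force: [0.9, -0.7, 0.4]
opening: 1.001
shift [ 157.53 -116.46    3.46] turn [ 0.0062  0.0004 -0.1707]
t 1.23 pos [ 431.3 -271.5  404.2] rot [ 1.7964e+02 -1.0000e-02  1.6220e+01] F [ 0.9 -0.7  0.4] M [-0.05 -0.07 -0.03] open 1.001 q6 0.73
```

```bash
python3 -m creep '[[0,0,0,33,-24,0,0],[0,0,0,33,-24,0,0],[0,0,0,33,-24,0,0],[0,0,-0.05,28,-20,0,0],[0,0,-0.05,10,-8,0,0],[0,0,0,0,0,0,0],[0,0,0,0,0,0,0]]'; python3 d.py 550 -115.7 400 26
```

```text
clock: 1.82
eef_pos: [540.1, -124.9, 405.0]
tcp_rot: [3.134, -0.004, 0.394]
contact_force: [-0.8, 0.4, -0.5]
opening: 1.001
shift [12.64 -4.79  5.03] turn [ 0.0081 -0.004  -0.0597]
t 1.82 pos [ 540.1 -124.9  405. ] rot [179.54  -0.24  22.58] F [-0.8  0.4 -0.5] M [-0.02 -0.    0.01] open 1.001 q6 0.95
```

```bash
python3 -m creep '[[0.008,-0.004,-0.06,12.6,-4.8,4,0],[0,0,0,0,0,0,0],[0,0,0,0,0,0,0]]'; python3 d.py 550 -115.7 400 26
```

```text
clock: 2.07
eef_pos: [548.8, -117.4, 401.0]
tcp_rot: [3.141, 0.001, 0.451]
contact_force: [-0.3, -0.8, 0.6]
opening: 0.999
shift [ 1.83 -0.99  0.99] turn [ 0.0003  0.0012 -0.0026]
t 2.07 pos [ 548.8 -117.4  401. ] rot [1.7998e+02 7.0000e-02 2.5850e+01] F [-0.3 -0.8  0.6] M [-0.04  0.01  0.  ] open 0.999 q6 0.91
```

```bash
python3 -m creep '[[0,0,-0.002,1.8,-1,20,0],[0,0,0,0,0,25,0],[0,0,0,0,0,25,0],[0,0,0,0,0,20,0],[0,0,0,0,0,15,0],[0,0,0,0,0,8,0],[0,0,0,0,0,0,0]]'; python3 d.py 550 -115.7 282 26
python3 - <<'E'
from h import *
for n in("scene","top"):
    f=grab_frame(n); cv2.imwrite(f"pics/{n}1.png",f["color"][:,:,::-1])
a=cv2.imread("pics/scene1.png")[130:260,300:450]; cv2.imwrite("pics/s1z.png",cv2.resize(a,None,fx=4,fy=4))
E
```

```text
clock: 2.65
eef_pos: [546.1, -124.3, 286.9]
tcp_rot: [3.136, -0.001, 0.432]
contact_force: [-0.7, 1.4, -0.3]
opening: 1.002
shift [ 7.16 -6.19  4.92] turn [ 0.0057 -0.0014 -0.0219]
t 2.65 pos [ 546.1 -124.3  286.9] rot [ 1.7968e+02 -8.0000e-02  2.4740e+01] F [-0.7  1.4 -0.3] M [ 0.   -0.01 -0.02] open 1.002 q6 0.92
```

View pics/s1z.png

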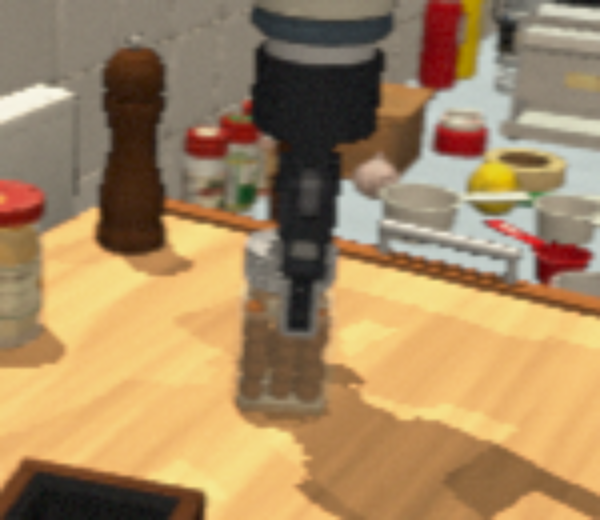

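The fingers straddle the jar body without touching it. The tool drifted about 9 mm during the descent, so I'll correct that before squeezing.

```bash
python3 -m creep '[[0.005,-0.001,-0.02,7,-6,3,0],[0,0,0,0,0,0,0],[0,0,0,0,0,0,0]]'; python3 d.py 550 -115.7 282 26
```

```text
clock: 3.0
eef_pos: [552.1, -115.9, 288.5]
tcp_rot: [3.137, -0.006, 0.453]
contact_force: [0.7, -0.8, -0.6]
opening: 1.001
shift [-1.84 -1.09  6.49] turn [ 0.0045 -0.006  -0.0008]
t 3.0 pos [ 552.1 -115.9  288.5] rot [179.74  -0.35  25.96] F [ 0.7 -0.8 -0.6] M [-0.1   0.01  0.01] open 1.001 q6 0.91
```

```bash
python3 -m creep '[[0.004,-0.006,0,-1.5,-1,4,0],[0,0,0,0,0,0,0],[0,0,0,0,0,0,0]]'; python3 d.py 550 -115.7 282 26;  python3 -m creep '[[0,0,0,0,0,2,0],[0,0,0,0,0,0,0]]'; python3 d.py 550 -115.7 282 26
```

```text
clock: 3.25
eef_pos: [550.9, -115.1, 285.8]
tcp_rot: [3.14, -0.002, 0.454]
contact_force: [0.5, 0.7, -0.4]
opening: 1.004
shift [-1.1   0.08  3.79] turn [ 0.002  -0.0018  0.0002]
t 3.25 pos [ 550.9 -115.1  285.8] rot [ 1.7989e+02 -1.0000e-01  2.6010e+01] F [ 0.5  0.7 -0.4] M [-0.   -0.02  0.02] open 1.004 q6 0.91
clock: 3.42
eef_pos: [550.9, -115.1, 283.8]
tcp_rot: [3.139, -0.002, 0.454]
contact_force: [-0.3, -0.4, -0.4]
opening: 1.002
shift [-1.12  0.15  1.82] turn [ 0.0022 -0.0019  0.0003]
t 3.42 pos [ 550.9 -115.1  283.8] rot [ 1.7988e+02 -1.1000e-01  2.6020e+01] F [-0.3 -0.4 -0.4] M [-0.02 -0.01 -0.03] open 1.002 q6 0.91
```

Now I'll squeeze the body gently to square it to the tool.

```bash
python3 -m creep '[[0,0,0,0,0,0,0.2],[0,0,0,0,0,0,0.3],[0,0,0,0,0,0,0.4],[0,0,0,0,0,0,0.5],[0,0,0,0,0,0,0.5],[0,0,0,0,0,0,0.5],[0,0,0,0,0,0,0.5],[0,0,0,0,0,0,0.5]]' 30; python3 d.py 550 -115.7 282 26;python3 -c "from rig import r;print(r.tip_extent)"
```

```text
clock: 4.08
eef_pos: [550.8, -115.0, 283.9]
tcp_rot: [3.14, -0.002, 0.454]
contact_force: [-0.0, 1.0, 0.5]
opening: 0.692
shift [-1.05  0.31  1.88] turn [ 0.0017 -0.0018  0.0001]
t 4.08 pos [ 550.8 -115.   283.9] rot [ 1.799e+02 -1.000e-01  2.600e+01] F [-0.   1.   0.5] M [0.03 0.   0.01] open 0.692 q6 0.91
173.4
```

Run:
```python
from h import *
f=grab_frame("scene"); s=sense()
a=cv2.resize(f["color"][170:240,335:410,::-1],None,fx=8,fy=8,interpolation=cv2.INTER_CUBIC); cv2.imwrite("pics/s2z.png",a)
w=s["tcp_rot"][2]; y=np.array([np.sin(w),-np.cos(w),0])
for e in (155,160,165,170,173.4,180,185):
    print(e,[((px(f,s["eef_pos"]-[0,0,e]-y*k)-[335,170])*8).round(0).tolist() for k in (30,40)])
```

```text
155 [[287.0, 325.0], [287.0, 339.0]]
160 [[286.0, 340.0], [286.0, 354.0]]
165 [[285.0, 355.0], [285.0, 369.0]]
170 [[283.0, 370.0], [283.0, 384.0]]
173.4 [[283.0, 380.0], [283.0, 395.0]]
180 [[281.0, 400.0], [281.0, 414.0]]
185 [[280.0, 414.0], [280.0, 429.0]]
```

View pics/s2z.png

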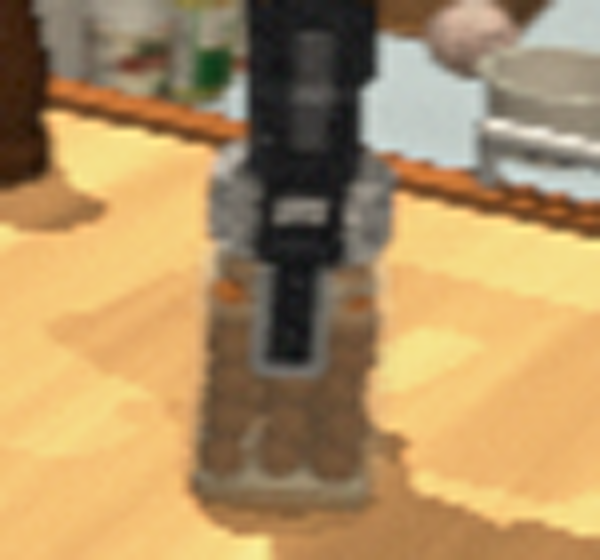

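Both views agree, and the jar is squared and centred. I estimate the fingertips about 169 mm ahead of the TCP at this opening, from the tip's lower edge at zoom row 373. Next I'll open, rise to a TCP height of about 312 and grip the lid.

```bash
python3 -m creep '[[0,0,0,0,0,0,0.1],[0,0,0,0,0,0,0],[0,0,0,0,0,0,0],[0,0,0,0,0,0,0],[0.002,-0.002,0,-1,0,-10,0],[0,0,0,0,0,-12,0],[0,0,0,0,0,-6,0],[0,0,0,0,0,0,0],[0,0,0,0,0,0,0]]'; python3 d.py 549.8 -115.3 312 26
```

```text
clock: 4.88
eef_pos: [550.1, -115.8, 315.7]
tcp_rot: [3.141, -0.0, 0.454]
contact_force: [0.7, -0.4, 0.1]
opening: 1.003
shift [-0.08 -0.56  3.68] turn [ 0.0006 -0.0004  0.    ]
t 4.88 pos [ 550.1 -115.8  315.7] rot [ 1.7997e+02 -2.0000e-02  2.6000e+01] F [ 0.7 -0.4  0.1] M [ 0.   -0.05  0.  ] open 1.003 q6 0.91
```

```bash
python3 -m creep '[[0,0,0,0,-0.4,3.6,0],[0,0,0,0,0,0,0.1],[0,0,0,0,0,0,0.3],[0,0,0,0,0,0,0.5],[0,0,0,0,0,0,0.6],[0,0,0,0,0,0,0.6],[0,0,0,0,0,0,0.6],[0,0,0,0,0,0,0.6],[0,0,0,0,0,0,0.6]]' 60; python3 d.py 549.8 -115.3 312 26
python3 - <<'E'
from h import *
f=grab_frame("scene")
a=cv2.resize(f["color"][170:240,335:410,::-1],None,fx=8,fy=8,interpolation=cv2.INTER_CUBIC); cv2.imwrite("pics/s3z.png",a)
E
```

```text
clock: 5.63
eef_pos: [549.9, -115.3, 312.3]
tcp_rot: [3.141, -0.0, 0.454]
contact_force: [-1.7, 0.1, 4.4]
opening: 0.634
shift [-0.09 -0.08  0.26] turn [ 0.0007 -0.0003  0.0004]
t 5.63 pos [ 549.9 -115.3  312.3] rot [ 1.7996e+02 -2.0000e-02  2.6030e+01] F [-1.7  0.1  4.4] M [-0.02  0.07  0.07] open 0.634 q6 0.91
```

View pics/s3z.png

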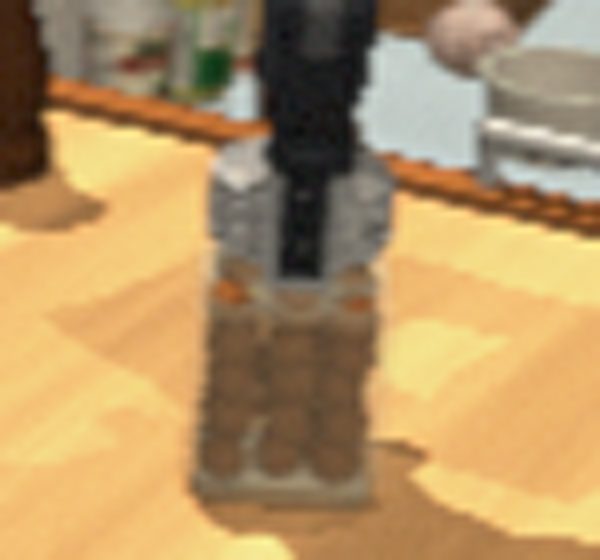

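Grip is on the lid from just below its edge; the jar is still upright. Lifting.

```bash
python3 -m creep '[[0,0,0,0,0,-3,0.6],[0,0,0,0,0,-5,0.6],[0,0,0,0,0,-8,0.6],[0,0,0,0,0,-15,0.6],[0,0,0,0,0,-20,0.6],[0,0,0,0,0,-20,0.6],[0,0,0,0,0,-15,0.6],[0,0,0,0,0,-8,0.6],[0,0,0,0,0,0,0.6],[0,0,0,0,0,0,0.6]]'; python3 d.py 531.5 139.4 405 15
python3 - <<'E'
from h import *
f=grab_frame("scene"); cv2.imwrite("pics/s4.png",f["color"][120:320,260:480,::-1].repeat(3,0).repeat(3,1))
E
```

```text
clock: 6.52
eef_pos: [547.1, -114.7, 407.8]
tcp_rot: [-3.135, 0.009, 0.454]
contact_force: [-0.0, -0.1, -5.4]
opening: 0.631
shift [  97.38 -235.21    3.6 ] turn [-0.0061  0.0099  0.192 ]
t 6.52 pos [ 547.1 -114.7  407.8] rot [-179.6     0.53   26.  ] F [-0.  -0.1 -5.4] M [ 0.02 -0.03 -0.02] open 0.631 q6 0.91
```

View pics/s4.png

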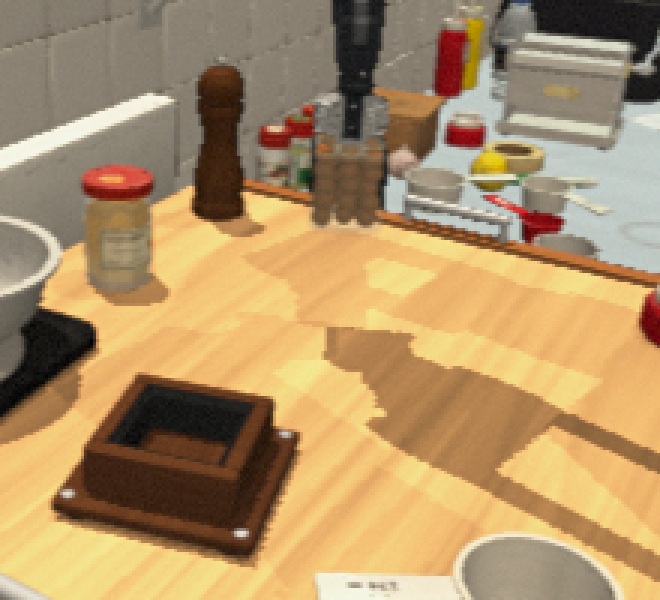

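The jar hangs upright in the grip, with a measured load of 5.4 N. Now I'll carry it to the brace.

```bash
python3 -m creep '[[0,0,0.02,5,-12,0,0.6],[0,0,0.02,8,-20,0,0.6],[0,0,0.02,10,-25,0,0.6],[0,0,0.02,10,-25,0,0.6],[0,0,0.02,11,-25,0,0.6],[0,0,0.02,11,-25,0,0.6],[0,0,0.02,11,-25,0,0.6],[0,0,0.02,10,-20,0,0.6],[0,0,0.01,6,-14,0,0.6],[0,0,0.0,3,-8,0,0.6]]'; python3 d.py 531.5 139.4 405 15
```

```text
clock: 7.4
eef_pos: [552.0, 107.9, 395.2]
tcp_rot: [-3.133, 0.028, 0.27]
contact_force: [0.7, -0.2, -5.6]
opening: 0.633
shift [-11.63 -35.88  -9.17] turn [-0.0084  0.0284  0.0084]
t 7.4 pos [552.  107.9 395.2] rot [-179.51    1.63   15.49] F [ 0.7 -0.2 -5.6] M [-0.04 -0.07 -0.02] open 0.633 q6 1.49
```

```bash
python3 -m creep '[[0,0,0,0,0,0,0.6],[0,0,0,0,0,0,0.6]]'; python3 d.py 531.5 139.4 405 15
```

```text
clock: 7.57
eef_pos: [551.5, 109.4, 393.2]
tcp_rot: [-3.133, 0.032, 0.274]
contact_force: [0.4, -0.7, -4.9]
opening: 0.63
shift [-11.55 -34.42 -11.16] turn [-0.0086  0.0316  0.0118]
t 7.57 pos [551.5 109.4 393.2] rot [-179.5     1.81   15.69] F [ 0.4 -0.7 -4.9] M [ 0.01 -0.08  0.05] open 0.63 q6 1.49
```

```bash
python3 -m creep '[[-0.004,0.015,0.006,-5,-12,-4,0.6],[-0.004,0.015,0.006,-5,-13,-3,0.6],[0,0,0,-1,-8,0,0.6],[0,0,0,0,0,0,0.6],[0,0,0,0,0,0,0.6]]'; python3 d.py 531.5 139.4 395 15
```

```text
clock: 7.98
eef_pos: [531.5, 134.4, 398.4]
tcp_rot: [3.14, 0.006, 0.26]
contact_force: [0.2, 0.1, -5.2]
opening: 0.632
shift [ 1.33 -4.82  3.43] turn [ 0.0017  0.0057 -0.002 ]
t 7.98 pos [531.5 134.4 398.4] rot [179.9    0.33  14.88] F [ 0.2  0.1 -5.2] M [ 0.05 -0.03  0.01] open 0.632 q6 1.56
```

```bash
python3 -m creep '[[0.002,0.006,-0.002,1.2,-4.8,10,0.6],[0,0,0,0,0,10,0.6],[0,0,0,0,0,6,0.6],[0,0,0,0,0,0,0.6],[0,0,0,0,0,0,0.6]]'; python3 d.py 531.5 139.4 370 15
```

```text
clock: 8.4
eef_pos: [532.6, 136.1, 370.3]
tcp_rot: [3.14, 0.002, 0.261]
contact_force: [0.2, -0.4, -5.1]
opening: 0.632
shift [-0.17 -3.45  0.34] turn [ 0.0012  0.0016 -0.0009]
t 8.4 pos [532.6 136.1 370.3] rot [1.7993e+02 9.0000e-02 1.4950e+01] F [ 0.2 -0.4 -5.1] M [ 0.02  0.01 -0.06] open 0.632 q6 1.56
```

```bash
python3 -m creep '[[0.001,0.001,0,-0.2,-3.3,2,0.6],[0,0,0,0,0,0,0.6],[0,0,0,0,0,0,0.6]]'; python3 d.py 531.5 139.4 368 15
python3 - <<'E'
from h import *
o=[]
for n,(a,b,c,d) in (("scene",(215,310,265,375)),("top",(200,290,215,315))):
    f=grab_frame(n); o.append(cv2.resize(f["color"][a:b,c:d,::-1],(385,345),interpolation=cv2.INTER_CUBIC))
cv2.imwrite("pics/s5.png",np.hstack(o))
E
```

```text
clock: 8.65
eef_pos: [531.8, 138.8, 368.2]
tcp_rot: [3.141, 0.001, 0.26]
contact_force: [0.3, 1.0, -5.6]
opening: 0.629
shift [-0.17 -0.62  0.22] turn [ 0.0002  0.0011 -0.0018]
t 8.65 pos [531.8 138.8 368.2] rot [1.7999e+02 7.0000e-02 1.4900e+01] F [ 0.3  1.  -5.6] M [ 0.02 -0.08  0.01] open 0.629 q6 1.56
```

View pics/s5.png

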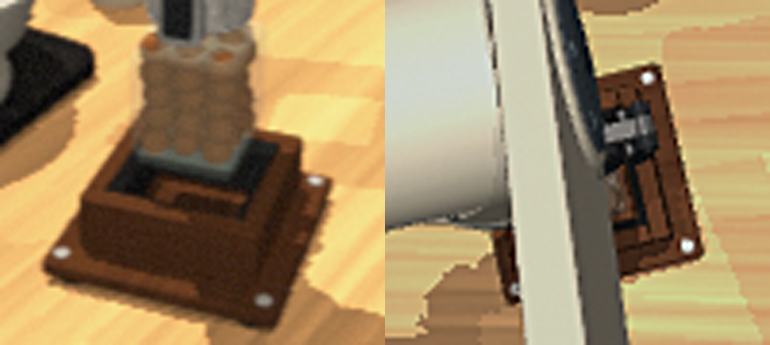

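The jar is above the pocket and looks square to it. I'll check its predicted base edge against the picture.

```bash
python3 - <<'E'
from h import *
f=grab_frame("scene"); A=np.radians(15); R=np.array([[np.cos(A),-np.sin(A)],[np.sin(A),np.cos(A)]])
def z(p): return ((p-[265,215])*[3.5,345/95]).round(0)
for h,zz in ((26,122),(30,127)):
    print(zz,[z(px(f,[*(np.array([531.6,139.2])+R@np.array(c)*h),zz])).tolist() for c in((1,1),(-1,1),(-1,-1),(1,-1))])
print('pocket outer',[z(px(f,[*(np.array([531.5,139.4])+R@np.array(c)*38),112])).tolist() for c in((1,1),(-1,1),(-1,-1),(1,-1))])
E
python3 -m creep '[[0,0,0,-0.1,-0.6,4,0.6],[0,0,0,0,0,4,0.6],[0,0,0,0,0,3,0.6],[0,0,0,0,0,0,0.6],[0,0,0,0,0,0,0.6]]'; python3 d.py 531.5 139.4 326.3 15
```

```text
122 [[134.0, 163.0], [227.0, 182.0], [254.0, 131.0], [166.0, 114.0]]
127 [[124.0, 157.0], [233.0, 180.0], [264.0, 121.0], [162.0, 102.0]]
pocket outer [[105.0, 187.0], [242.0, 217.0], [280.0, 141.0], [154.0, 116.0]]
clock: 9.22
eef_pos: [531.5, 139.6, 356.6]
tcp_rot: [3.141, -0.0, 0.261]
contact_force: [-0.3, 0.4, -4.6]
opening: 0.632
shift [-0.08  0.21 30.28] turn [ 0.0003 -0.     -0.0013]
t 9.22 pos [531.5 139.6 356.6] rot [179.98  -0.    14.93] F [-0.3  0.4 -4.6] M [ 0.03 -0.04  0.02] open 0.632 q6 1.56
```

The observed edge slope is about 0.12 and I predicted 0.20. I'll look closer before going in.

Run:
```python
from h import *
f=grab_frame("scene"); a=cv2.resize(f["color"][215:285,280:365,::-1],None,fx=9,fy=8,interpolation=cv2.INTER_CUBIC)
A=np.radians(15)
for A,col in ((np.radians(15),(0,0,255)),(np.radians(22),(0,255,0))):
    R=np.array([[np.cos(A),-np.sin(A)],[np.sin(A),np.cos(A)]])
    for h,zz in ((26,110.5),(30,115.5),(30,178)):
        q=np.array([(px(f,[*(np.array([531.5,139.6])+R@np.array(c)*h),zz])-[280,215]+.5)*[9,8] for c in((1,1),(-1,1),(-1,-1),(1,-1))])
        if zz<178: cv2.polylines(a,[q.astype(int)[:3]],False,col,1)
        else:
            for p in q: cv2.circle(a,tuple(p.astype(int)),4,col,1)
cv2.imwrite("pics/s6.png",a)
```

```text
(no output)
```

View pics/s6.png

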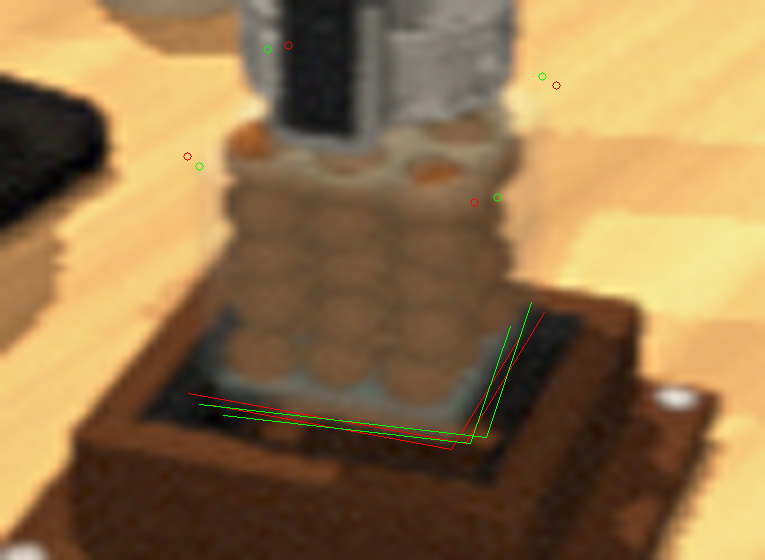

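Run:
```python
from h import *
f=grab_frame("scene"); 
def draw(img,C,yaw,z0,x0,y0,fx,fy,col):
    A=np.radians(yaw);R=np.array([[np.cos(A),-np.sin(A)],[np.sin(A),np.cos(A)]])
    for h,zz in ((26,0),(30,5),(30,68)):
        q=np.array([(px(f,[*(np.array(C)+R@np.array(c)*h),zz+z0])-[x0,y0]+.5)*[fx,fy] for c in((1,1),(-1,1),(-1,-1))])
        cv2.polylines(img,[q.astype(int)],False,col,1)
s=cv2.imread("pics/scene0.png"); a=cv2.resize(s[180:240,340:400],None,fx=8,fy=8,interpolation=cv2.INTER_CUBIC); b=a.copy()
draw(a,(549.9,-115.3),26,66,340,180,8,8,(0,0,255))
cv2.imwrite("pics/s7.png",np.hstack([b[:,:400],a[:,:400]]))
```

```text
(no output)
```

View pics/s7.png

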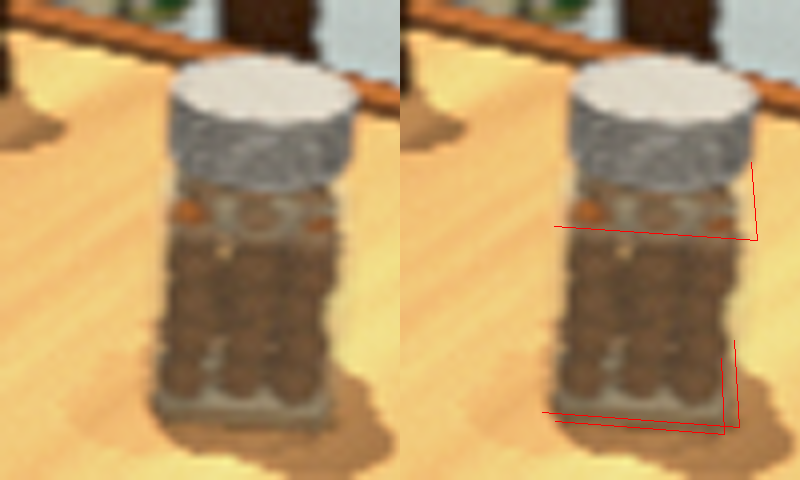

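Run:
```python
from h import *
f=grab_frame("scene"); a=cv2.resize(f["color"][250:278,298:350,::-1],None,fx=15,fy=15,interpolation=cv2.INTER_CUBIC)
cv2.imwrite("pics/s8.png",cv2.convertScaleAbs(a,alpha=1.7))
```

```text
(no output)
```

View pics/s8.png

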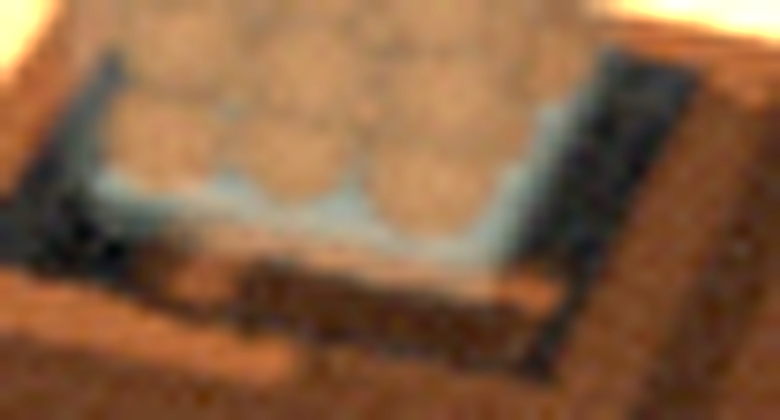

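The jar's right-hand base edge is parallel to the pocket's to within 1–2°, and the near edge is similar. The teal band is the inner glass floor, and the true foot lies lower, as predicted. I'll lower it in small steps and watch the force.

```bash
python3 -m creep '[[0,0,0.015,0,0,2,0.6],[0,0,0,0,0,3,0.6],[0,0,0,0,0,3,0.6],[0,0,0,0,0,0,0.6]]'; python3 d.py 531.5 139.4 326.3 15
```

```text
clock: 9.7
eef_pos: [531.8, 139.6, 348.6]
tcp_rot: [3.141, -0.001, 0.244]
contact_force: [-0.3, -0.1, -5.3]
opening: 0.634
shift [-0.37  0.16 22.27] turn [ 0.0003 -0.0014 -0.0182]
t 9.7 pos [531.8 139.6 348.6] rot [ 1.7998e+02 -8.0000e-02  1.3960e+01] F [-0.3 -0.1 -5.3] M [0.04 0.02 0.04] open 0.634 q6 1.58
```

```bash
python3 -m creep '[[0,0,0,0,0,3,0.6],[0,0,0,0,0,3,0.6],[0,0,0,0,0,0,0.6]]'; python3 d.py 531.5 139.4 326.3 15
```

```text
clock: 9.95
eef_pos: [531.8, 139.6, 341.7]
tcp_rot: [3.141, -0.001, 0.244]
contact_force: [0.0, -0.1, -5.3]
opening: 0.633
shift [-0.33  0.12 15.44] turn [ 0.0003 -0.0012 -0.0182]
t 9.95 pos [531.8 139.6 341.7] rot [ 1.7998e+02 -7.0000e-02  1.3960e+01] F [ 0.  -0.1 -5.3] M [-0.02  0.    0.01] open 0.633 q6 1.58
```

No contact force with the body already about 12 mm into the pocket. I'll continue down.

```bash
python3 -m creep '[[0,0,0,0,0,3,0.6],[0,0,0,0,0,3,0.6],[0,0,0,0,0,3,0.6],[0,0,0,0,0,1,0.6],[0,0,0,0,0,0,0.6]]'; python3 d.py 531.5 139.4 326.3 15
```

```text
clock: 10.37
eef_pos: [531.7, 139.6, 330.4]
tcp_rot: [3.141, -0.001, 0.244]
contact_force: [0.4, 0.5, -4.5]
opening: 0.637
shift [-0.29  0.15  4.05] turn [ 0.0003 -0.0007 -0.0181]
t 10.37 pos [531.7 139.6 330.4] rot [ 1.7998e+02 -4.0000e-02  1.3960e+01] F [ 0.4  0.5 -4.5] M [-0.04  0.01 -0.01] open 0.637 q6 1.58
```

```bash
python3 -m creep '[[0,0,0,0,0,2,0.6],[0,0,0,0,0,1,0.6],[0,0,0,0,0,1,0.6],[0,0,0,0,0,0,0.6]]'; python3 d.py 531.5 139.4 326.3 15
```

```text
clock: 10.7
eef_pos: [532.0, 139.7, 326.5]
tcp_rot: [3.141, -0.002, 0.244]
contact_force: [-0.4, -0.0, -4.1]
opening: 0.636
shift [-0.59  0.17  0.21] turn [ 0.0002 -0.0016 -0.0182]
t 10.7 pos [532.  139.7 326.5] rot [ 1.7999e+02 -9.0000e-02  1.3960e+01] F [-0.4 -0.  -4.1] M [-0.06  0.12  0.02] open 0.636 q6 1.58
```

```bash
python3 -m creep '[[0,0,0,0,0,1,0.6],[0,0,0,0,0,0.5,0.6],[0,0,0,0,0,0,0.6]]'; python3 d.py 531.5 139.4 326.3 15
```

```text
clock: 10.95
eef_pos: [532.2, 139.8, 326.6]
tcp_rot: [3.141, -0.003, 0.244]
contact_force: [0.2, -0.3, -5.4]
opening: 0.631
shift [-0.81  0.19  0.32] turn [ 0.0003 -0.0028 -0.0181]
t 10.95 pos [532.2 139.8 326.6] rot [ 1.7999e+02 -1.6000e-01  1.3970e+01] F [ 0.2 -0.3 -5.4] M [ 0.01 -0.02 -0.04] open 0.631 q6 1.58
```

```bash
python3 -m creep '[[0,0,0,-0.5,0,1.5,0.6],[0,0,0,0,0,0,0.6],[0,0,0,0,0,0,0.6]]'; python3 d.py 531.5 139.4 326.3 15;python3 -m creep '[[0,0,0,0,0,1.5,0.6],[0,0,0,0,0,1,0.6],[0,0,0,0,0,0,0.6]]'; python3 d.py 531.5 139.4 326.3 15
```

```text
clock: 11.2
eef_pos: [532.4, 139.9, 326.5]
tcp_rot: [-3.142, -0.006, 0.244]
contact_force: [-0.2, 0.7, -4.2]
opening: 0.631
shift [-1.02  0.27  0.2 ] turn [ 0.     -0.006  -0.0182]
t 11.2 pos [532.4 139.9 326.5] rot [-180.     -0.35   13.96] F [-0.2  0.7 -4.2] M [-0.03  0.17  0.01] open 0.631 q6 1.58
clock: 11.45
eef_pos: [532.8, 140.1, 326.5]
tcp_rot: [-3.142, -0.008, 0.244]
contact_force: [0.0, 0.2, -5.7]
opening: 0.63
shift [-1.45  0.34  0.22] turn [-0.     -0.0078 -0.0181]
t 11.45 pos [532.8 140.1 326.5] rot [-179.99   -0.44   13.97] F [ 0.   0.2 -5.7] M [-0.02  0.09  0.01] open 0.63 q6 1.58
```

The height has stalled at 326.5, but the force shows no floor reaction. I'll check the joints and look.

Run:
```python
from h import *
s=sense(); print(s["qpos"].round(3),s["joint_efforts"].round(2))
f=grab_frame("scene"); a=cv2.resize(f["color"][190:300,270:370,::-1],None,fx=5.4,fy=5.4,interpolation=cv2.INTER_CUBIC)
cv2.imwrite("pics/s9.png",a)
```

```text
[0.254 0.327 1.867 0.    0.939 1.581] [-6.000e-02 -5.670e+01 -3.164e+01 -3.000e-02 -2.000e-01 -0.000e+00]
```

View pics/s9.png

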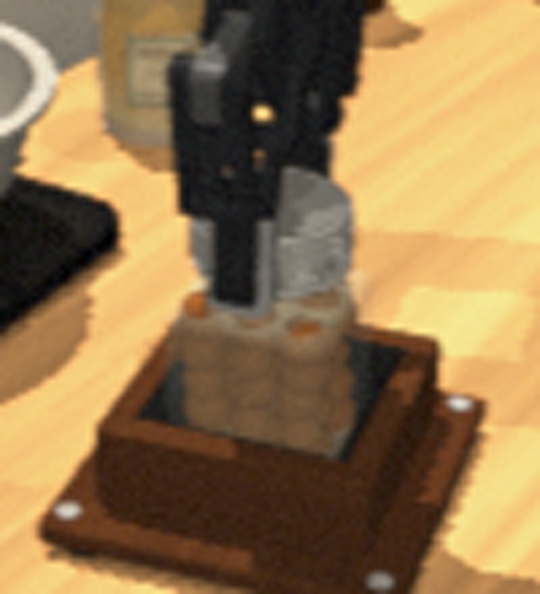

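```bash
python3 -m creep '[[0,0.008,0,-1.2,0.2,-1,0.6],[0,0,0,0,0,0,0.6]]'; python3 d.py 531.5 139.4 326.3 15;python3 -m creep '[[0,0,0,0,0,3,0.6],[0,0,0,0,0,0,0.6]]'; python3 d.py 531.5 139.4 326.3 15
```

```text
clock: 11.67
eef_pos: [531.3, 139.5, 326.6]
tcp_rot: [-3.141, -0.015, 0.244]
contact_force: [0.2, 0.4, 0.8]
opening: 0.637
shift [0.13 0.16 0.26] turn [-0.     -0.0155 -0.018 ]
t 11.67 pos [531.3 139.5 326.6] rot [-179.99   -0.89   13.97] F [0.2 0.4 0.8] M [0.04 0.13 0.03] open 0.637 q6 1.58
clock: 11.83
eef_pos: [531.9, 139.7, 326.1]
tcp_rot: [-3.141, -0.018, 0.244]
contact_force: [-6.7, -3.9, 11.4]
opening: 0.634
shift [-0.51  0.22 -0.25] turn [-0.0002 -0.018  -0.018 ]
t 11.83 pos [531.9 139.7 326.1] rot [-179.98   -1.03   13.97] F [-6.7 -3.9 11.4] M [-0.51  1.29  0.09] open 0.634 q6 1.58
```

Now there's a clear floor reaction of 11 N, so the jar is seated. I'll correct the 1° pitch (I'd corrected the wrong way) and relax the push.

```bash
python3 -m creep '[[0,-0.018,0,-0.5,0.2,0,0.6],[0,0,0,0,0,0,0.6],[0,0,0,0,0,0,0.6]]'; python3 d.py 531.5 139.4 326.3 15
```

```text
clock: 12.08
eef_pos: [532.1, 139.6, 326.5]
tcp_rot: [-3.141, -0.002, 0.244]
contact_force: [0.7, 0.2, -2.3]
opening: 0.635
shift [-0.58  0.04  0.2 ] turn [-0.0004 -0.0024 -0.018 ]
t 12.08 pos [532.1 139.6 326.5] rot [-1.7997e+02 -1.4000e-01  1.3970e+01] F [ 0.7  0.2 -2.3] M [ 0.11 -0.11 -0.01] open 0.635 q6 1.58
```

Next I'll release so the jar settles flat, then check and regrip harder.

```bash
python3 -m creep '[[0,0,0,0,0,0,0.3],[0,0,0,0,0,0,0.1],[0,0,0,0,0,0,0],[0,0,0,0,0,0,0]]'; python3 d.py 531.5 139.4 326 15
python3 - <<'E'
from h import *
f=grab_frame("scene"); a=cv2.resize(f["color"][190:300,270:370,::-1],None,fx=5.4,fy=5.4,interpolation=cv2.INTER_CUBIC)
cv2.imwrite("pics/s10.png",a)
E
```

```text
clock: 12.42
eef_pos: [532.7, 139.7, 326.3]
tcp_rot: [-3.141, -0.005, 0.244]
contact_force: [0.3, -0.9, 1.0]
opening: 0.998
shift [-1.23 -0.01  0.32] turn [-0.0003 -0.0045 -0.0181]
t 12.42 pos [532.7 139.7 326.3] rot [-179.98   -0.26   13.97] F [ 0.3 -0.9  1. ] M [ 0.01 -0.02 -0.02] open 0.998 q6 1.58
```

View pics/s10.png

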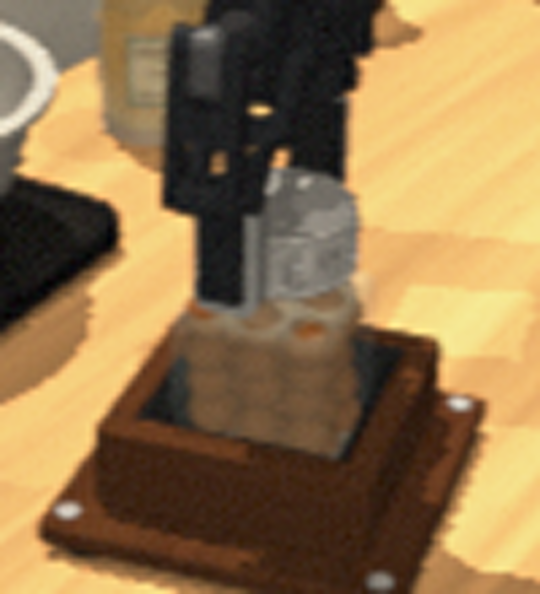

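Run:
```python
from h import *
f=grab_frame("scene")
for C,dz in (((531.5,139.4),0),((531.5,139.4),5),((533.5,139.4),0)):
    for z in (182,160.5):
        q=np.array([px(f,[C[0]+28*np.cos(t),C[1]+28*np.sin(t),z+dz]) for t in np.linspace(0,6.28,60)])
        q=(q-[270,190]+.5)*5.4; print(C,z+dz,"x",q[:,0].min().round(0),q[:,0].max().round(0),"y",q[:,1].min().round(0),q[:,1].max().round(0))
```

```text
(531.5, 139.4) 182 x 198.0 362.0 y 169.0 245.0
(531.5, 139.4) 160.5 x 198.0 360.0 y 222.0 302.0
(531.5, 139.4) 187 x 199.0 363.0 y 156.0 232.0
(531.5, 139.4) 165.5 x 198.0 361.0 y 210.0 289.0
(533.5, 139.4) 182 x 194.0 357.0 y 167.0 243.0
(533.5, 139.4) 160.5 x 194.0 355.0 y 221.0 300.0
```

The lid's right edge (357), top (168) and bottom (~299) match the predicted fully seated outline to within 1–2 mm. I'll regrip at 90 N and start turning.

```bash
python3 -m creep '[[0,-0.004,0,-0.3,0,0,0.2],[0,0,0,0,0,0,0.4],[0,0,0,0,0,0,0.6],[0,0,0,0,0,0,0.6],[0,0,0,0,0,0,0.6],[0,0,0,0,0,0,0.6]]' 90; python3 d.py 532.5 139.7 326.3 14
```

```text
clock: 13.02
eef_pos: [532.3, 139.8, 327.1]
tcp_rot: [-3.141, -0.0, 0.244]
contact_force: [-0.9, -0.5, -0.1]
opening: 0.625
shift [0.13 0.11 0.82] turn [-0.0007 -0.0005 -0.0004]
t 13.02 pos [532.3 139.8 327.1] rot [-1.7996e+02 -3.0000e-02  1.3970e+01] F [-0.9 -0.5 -0.1] M [0.04 0.04 0.1 ] open 0.625 q6 1.58
```

```bash
python3 -m creep '[[0,0,-0.04,0,0,0,0.6],[0,0,-0.08,0,0,0,0.6],[0,0,-0.08,0,0,0,0.6],[0,0,-0.08,0,0,0,0.6],[0,0,0,0,0,0,0.6]]'; python3 d.py 532.5 139.7 326.3 30
```

```text
clock: 13.43
eef_pos: [532.4, 139.7, 327.3]
tcp_rot: [-3.141, -0.001, 0.533]
contact_force: [-0.9, 0.3, 0.5]
opening: 0.626
shift [0.09 0.02 1.01] turn [-0.001  -0.0011  0.0099]
t 13.43 pos [532.4 139.7 327.3] rot [-1.7994e+02 -6.0000e-02  3.0570e+01] F [-0.9  0.3  0.5] M [0.11 0.14 0.06] open 0.626 q6 1.29
```

```bash
python3 -m creep '[[0,0,-0.08,0,0,0,0.6],[0,0,-0.08,0,0,0,0.6],[0,0,-0.08,0,0,0,0.6],[0,0,-0.08,0,0,0,0.6]]'; python3 d.py 532.5 139.7 327.3 50;  python3 -m creep '[[0,0,-0.08,0,0,0,0.6],[0,0,-0.08,0,0,0,0.6],[0,0,-0.08,0,0,0,0.6],[0,0,-0.08,0,0,0,0.6]]'; python3 d.py 532.5 139.7 327.3 74
```

```text
clock: 13.77
eef_pos: [532.5, 139.6, 327.6]
tcp_rot: [-3.141, -0.002, 0.851]
contact_force: [-0.8, -0.3, 2.1]
opening: 0.626
shift [ 0.04 -0.05  0.28] turn [-0.0009 -0.0021 -0.0219]
t 13.77 pos [532.5 139.6 327.6] rot [-1.7994e+02 -1.2000e-01  4.8740e+01] F [-0.8 -0.3  2.1] M [ 0.02  0.11 -0.36] open 0.626 q6 0.97
clock: 14.1
eef_pos: [532.6, 139.6, 327.9]
tcp_rot: [-3.141, -0.003, 1.173]
contact_force: [-1.0, -0.2, 3.0]
opening: 0.624
shift [ 0.08 -0.1   0.6 ] turn [-0.0004 -0.003  -0.119 ]
t 14.1 pos [532.6 139.6 327.9] rot [-1.7997e+02 -1.7000e-01  6.7180e+01] F [-1.  -0.2  3. ] M [ 0.04  0.24 -0.35] open 0.624 q6 0.65
```

Torque is 0.35 N·m and the lid is rising as a thread would. I'll continue.

```bash
python3 -m creep '[[0,0,-0.08,0,0,-0.2,0.6],[0,0,-0.08,0,0,0,0.6],[0,0,-0.08,0,0,-0.2,0.6],[0,0,-0.08,0,0,0,0.6]]'; python3 d.py 532.5 139.7 328 90;  python3 -m creep '[[0,0,-0.08,0,0,0,0.6],[0,0,-0.08,0,0,-0.2,0.6],[0,0,-0.08,0,0,0,0.6]]'; python3 d.py 532.5 139.7 328 120
```

```text
clock: 14.43
eef_pos: [532.5, 139.6, 328.2]
tcp_rot: [3.141, -0.004, 1.495]
contact_force: [0.2, 0.3, 2.6]
opening: 0.627
shift [ 0.1  -0.06  0.18] turn [ 0.0002 -0.0036 -0.0759]
t 14.43 pos [532.5 139.6 328.2] rot [179.99  -0.21  85.65] F [0.2 0.3 2.6] M [-0.05  0.13 -0.15] open 0.627 q6 0.33
clock: 14.68
eef_pos: [532.4, 139.6, 328.2]
tcp_rot: [3.141, -0.004, 1.738]
contact_force: [-0.4, 0.2, 2.5]
opening: 0.629
shift [0.07 0.07 0.17] turn [ 0.0012 -0.0035 -0.3564]
t 14.68 pos [532.4 139.6 328.2] rot [179.97  -0.21  99.58] F [-0.4  0.2  2.5] M [ 0.02  0.19 -0.02] open 0.629 q6 0.08
```

The torque fell to about zero and the height stopped rising, so the threads seem to have let go. I'll turn a little further for margin and then lift gently.

```bash
python3 -m creep '[[0,0,-0.08,0,0,0,0.6],[0,0,-0.08,0,0,0,0.6]]'; python3 d.py 532.5 139.7 328 120;  python3 -m creep '[[0,-0.003,0,0,0,-0.5,0.6],[0,0,0,0,0,-0.7,0.6],[0,0,0,0,0,0,0.6]]'; python3 d.py 532.5 139.7 328 109
```

```text
clock: 14.85
eef_pos: [532.4, 139.7, 328.2]
tcp_rot: [3.14, -0.004, 1.9]
contact_force: [-0.9, 0.4, 1.9]
opening: 0.624
shift [-0.    0.08  0.21] turn [ 0.0015 -0.0035 -0.1941]
t 14.85 pos [532.4 139.7 328.2] rot [179.94  -0.21 108.88] F [-0.9  0.4  1.9] M [-0.11  0.16 -0.07] open 0.624 q6 -0.08
clock: 15.1
eef_pos: [532.4, 139.7, 329.1]
tcp_rot: [3.141, -0.0, 1.894]
contact_force: [-0.4, 0.4, -0.9]
opening: 0.627
shift [0.01 0.12 1.14] turn [ 0.0009 -0.0001 -0.0085]
t 15.1 pos [532.4 139.7 329.1] rot [ 1.7995e+02 -1.0000e-02  1.0851e+02] F [-0.4  0.4 -0.9] M [ 0.   -0.02 -0.07] open 0.627 q6 -0.07
```

```bash
python3 -m creep '[[0,0,0,0,0,-2,0.6],[0,0,0,0,0,-2,0.6],[0,0,0,0,0,0,0.6]]'; python3 d.py 532.5 139.7 367 109;  python3 -m creep '[[0,0,0,0,0,-3,0.6],[0,0,0,0,0,-5,0.6],[0,0,0,0,0,-5,0.6],[0,0,0,0,0,-5,0.6],[0,0,0,0,0,-3,0.6],[0,0,0,0,0,0,0.6],[0,0,0,0,0,0,0.6]]'; python3 d.py 532.5 139.7 367 109
python3 - <<'E'
from h import *
f=grab_frame("scene"); a=cv2.resize(f["color"][180:300,265:375,::-1],None,fx=5,fy=5,interpolation=cv2.INTER_CUBIC)
cv2.imwrite("pics/s11.png",a)
E
```

```text
clock: 15.35
eef_pos: [532.4, 139.6, 333.3]
tcp_rot: [3.141, -0.0, 1.888]
contact_force: [0.5, 0.4, -1.1]
opening: 0.628
shift [ 3.000e-02  1.600e-01 -3.371e+01] turn [ 0.0006 -0.     -0.0147]
t 15.35 pos [532.4 139.6 333.3] rot [179.96  -0.   108.16] F [ 0.5  0.4 -1.1] M [ 0.05 -0.02  0.01] open 0.628 q6 -0.06
clock: 15.93
eef_pos: [532.6, 139.7, 357.5]
tcp_rot: [3.139, 0.0, 1.886]
contact_force: [0.3, -0.6, -0.7]
opening: 0.629
shift [ 0.07 -0.06 -9.47] turn [ 0.0022  0.0001 -0.0168]
t 15.93 pos [532.6 139.7 357.5] rot [1.7987e+02 1.0000e-02 1.0804e+02] F [ 0.3 -0.6 -0.7] M [ 0.05 -0.02 -0.01] open 0.629 q6 -0.06
```

View pics/s11.png

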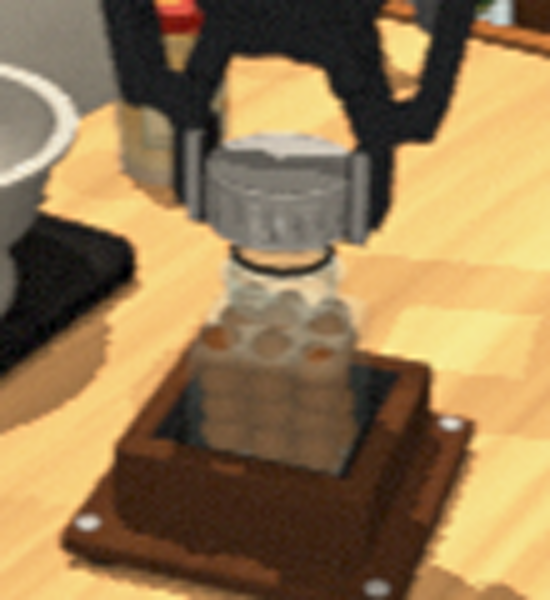

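The lid is off: it's level in the fingers at about (285,190), above the open mouth at (285,258), and the jar is still standing in the pocket. I'll rise slightly for margin and let everything settle.

```bash
python3 -m creep '[[0.002,0,0,0,0,-4,0.6],[0,0,0,0,0,-3,0.6],[0,0,0,0,0,0,0.6],[0,0,0,0,0,0,0.6],[0,0,0,0,0,0,0.6],[0,0,0,0,0,0,0.6]]'; python3 d.py 532.5 139.7 367 109
python3 - <<'E'
from h import *
f=grab_frame("scene"); a=cv2.resize(f["color"][120:300,170:375,::-1],None,fx=3.3,fy=3.3,interpolation=cv2.INTER_CUBIC)
cv2.imwrite("pics/s12.png",a); print(abs(sense()["qvel"]).max())
for z in (177,): # rim at 66+14+97
    for C in((531.5,139.4),):
        q=np.array([px(f,[C[0]+20.5*np.cos(t),C[1]+20.5*np.sin(t),z]) for t in np.linspace(0,6.28,60)])
        q=(q-[170,120]+.5)*3.3; print("rim",q.min(0).round(),q.max(0).round())
E
```

```text
clock: 16.48
eef_pos: [532.4, 139.6, 364.7]
tcp_rot: [-3.141, 0.0, 1.886]
contact_force: [0.2, 0.3, -0.8]
opening: 0.628
shift [ 0.07  0.13 -2.3 ] turn [-0.001   0.     -0.0168]
t 16.48 pos [532.4 139.6 364.7] rot [-179.94    0.    108.04] F [ 0.2  0.3 -0.8] M [ 0.    0.02 -0.  ] open 0.628 q6 -0.06
0.0007460257487123579
rim [465. 348.] [538. 382.]
```

View pics/s12.png

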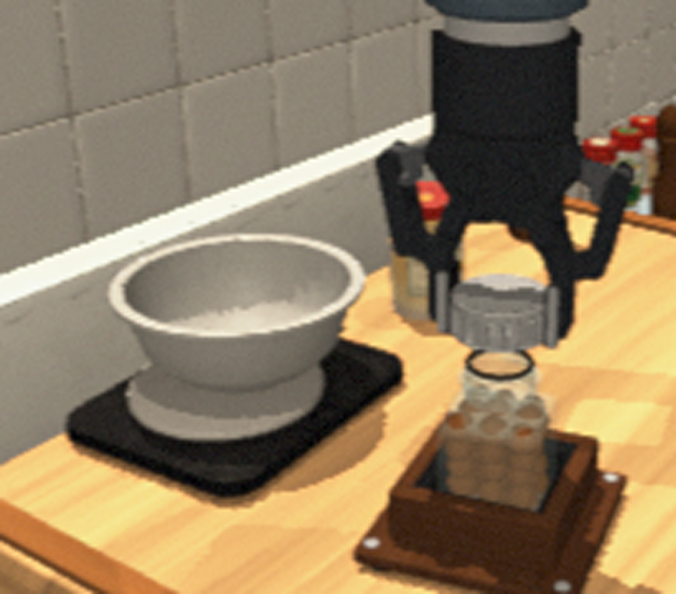

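The mouth's ring at x 466–534, y 346–382 matches the prediction for a fully seated jar (465–538, 348–382). The lid is level and clear above it, and the bowl and honey jar haven't been touched. I'm handing in.

```bash
python3 -c "
from rig import job; print(job.sign_off())"
```

```text
the job is handed in; nothing more can be done
None
```

The job is handed in at 16.5 s of robot time. The lid is off and held above the jar, which is standing in the brace; `sign_off` reports no verdict.

**What I did:**
- I squared the jar to the gripper with a light squeeze on its body, then carried it closed by its lid to the brace.
- I lowered it until it touched the pocket floor, with a measured push-back of 11 N. I then released it to settle and regripped the lid at 90 N.
- I unscrewed about 95° in a single grip. The torque was about 0.35 N·m and fell to near zero when the threads let go. Then I lifted the lid straight up.

**Last checks:**
- **Jar:** the rim in the final picture matches the outline predicted for a fully seated jar, within about 1 pixel.
- **Lid:** it is level and clear of the glass. From the tool height it sits about 21 mm above the rim, and about 1 mm off the pocket's measured centre. The wrist carries 0.8 N, about the lid's weight, and the arm was still.
- **Bowl and honey jar:** the arm came nowhere near them, and they look unmoved in the last picture.

**Disagreements:**
- **Jar angle:** before insertion, the jar's near base edge looked 2–4° off the brace in the picture. I turned it 1° and it went in without touching.
- **Seating force:** the sensor did not show the floor contact at first, although the jar had already stopped at the expected height. A firmer 3 mm push confirmed it.
- **Tool tilt:** I corrected a small tool tilt the wrong way once while the jar was in the pocket. It reached about 1° and I fixed it before turning the lid.

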